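Tip the nut balls out of the tilting dispenser

ROBOT

A 6-joint arm with a two-finger parallel gripper is mounted at the origin on the work surface. World frame = base frame: x ahead of the robot, y to its left, z up, the work surface at z = 0. Lengths are in m, angles in rad, forces in N, time in s.
With the tool pointing down it reaches from about 0.4 to 0.825 m from the base axis. Payload 7 kg.
Tool frame: the origin (TCP) lies on the mounting face of the last link; the fingertips stand 178 mm ahead of it and the grasp point (between the pads) lies arm.grip_depth ahead of it (arm.grip_depth is the distance from the TCP to the grasp point, in m); z points along the fingers, y is the direction in which the jaws open and shut (so a half turn about z gives the same grasp; the last joint's range is limited). The gripper opens to 88 mm and grips with 3 to 60 N. Pads are 19 mm wide; open, the fingers measure 130 mm over their backs; the gripper's body (78 mm by 193 mm) begins 47 mm behind the grasp point.
Start: joints at [1.484, 0.359, 0.012, 0, -1.224, -0.288], TCP at [0.247, 0.628, 0.405] pointing down, gripper open.
Joint ranges: [-3.07, 3.07], [-1.43, 2.12], [-1.02, 1.25], [-3.03, 1.67], [-3.05, -0], [-3.03, 3.03]. Speed limits (rad/s): [2.39, 2.39, 3.01, 3.14, 3.14, 3.14].

INTERFACE

Orientations are given as [roll, pitch, yaw] about the fixed x, y, z axes, in that order (R = Rz(yaw) Ry(pitch) Rx(roll)).
In Python, from station import arm gives the robot as it stands.
- The arm moves only by the tool carry_out, never from a script. Its argument "targets" is a list that holds one entry, the list of rows, each a list of 7 numbers: the turn, a rotation vector about the tool's x, y, z in units of 8 degrees (1.0 is 8 degrees), then the shift along the tool's x, y, z in units of 2.5 cm (1.0 is 2.5 cm), then the opening, from -1 (shut) to 1 (fully open). A call has 1 to 20 rows; each row shifts and turns the commanded pose from where the row before left it, along the tool's axes as they then stand; what a row does not reach is not made up. A row lasts 1/8 s, in which the tool goes at most 62.5 mm and 10.7 degrees, less where a joint would pass 70% of its speed; a pose out of reach is approached as far as the arm can. A call with a number of a shift or a turn outside -1 to 1 is refused whole. A call with a gripper value outside its range is refused whole. The fingers move at their own pace and stop on an object; "squeeze" is the grip in N (left out, the last holds). Time passes only in rows, so rows that do not move let the fingers close. It gives the time, the measured TCP pose, the force and the opening at its end, in the units of the state.
- arm.get_state(): the state, without advancing time (a new reading comes with each control period).
- arm.grab_frame(name): name is "scene" or "top" or "wrist"; returns (picture, depth): 384x512x3 uint8, red, green, blue; 384x512 float32, m along the optical axis (not along the pixel's ray), 0 where there is no reading.
- arm.camera_model(name): a dict with "camera_matrix" (3x3 intrinsics, pixels), "world_from_camera" (4x4, takes a point from camera to world coordinates). Camera axes: x right, y down, z forward; pixel columns grow to the right and rows downward; lengths in m; the calibration is good to about 2 mm. A picture is of the moment at which its call begins: read the wrist's pose just before it. camera_model takes no time and is no camera call; for the wrist camera it gives the pose at the moment of the call.
- arm.job_done(): hands the job in, once; it reports no verdict.
Trained networks look in the newest picture that a camera, given by its name, has taken for a name from the list of things; names that differ only in an ending like _2 or _b are one class to them, and where a whole thing is asked for, a point or a joint stands for the part that bears it (a point fixed in the world has none). Each returns a list of dicts, best first, with "conf" (0 to 1); they miss things now and then, are a little off and sometimes report something else, mostly with a low value. They report only what shows in the picture. A call takes as long as a camera call. They do not tell look-alikes from the thing itself.
- arm.spot_in(camera, query): "point" ([row, column] in pixels, amid what is visible of it).
- arm.landmark_of(camera, query): "point" ([row, column] in pixels: a listed point, or the origin of a listed thing).
The state is a dict: "t": time; "q": joint angles; "qd": joint speeds; "joint_efforts": joint torques, N m; "eef_pos": TCP position; "ee_rot": TCP orientation; "force": force on the tool from outside, world axes, zero at the start; "moment": the same for the moment, N m; "width": finger opening in m.
Only numpy, scipy, OpenCV 4.12 (cv2) and the standard library are available. Lean on these libraries where they do the work, as an engineer would, in place of code of your own. Each camera call takes 0.05 s, during which the arm holds its last target.

TASK

Get the five chocolate nut balls out of the tilting dispenser and into the loose steel bowl: bring the bowl under the pouring side to catch them, and with the canister still upright turn the red cap until its half-moon pour window is right over the outlet. Then tip the canister over (its black handle swings it) until all the balls have dropped into the bowl, and set it back fully upright, leaving the bowl standing flat on the table with the balls in it. Leave the cups, jar, spatula, scraper and ramekin where they are.

Things in the scene. Friction and masses are not known exactly. Their poses are not given: they have to be found in the camera images.
- stand: stainless stand of the tilting dispenser, bolted down; place and heading vary. Origin on the table under the canister's axis; +x away from the handle side, -y the pouring way, z up. Base plate 230 x 125 x 10 mm at y -10 to +115; two uprights 12 mm thick, 46 mm wide at x = +-84 mm, 195 mm high, carry the canister on trunnions. Nothing stands on the table on the -y side
- catch (a point): point on the table 78 mm from the stand's origin to its -y side, where the falling balls land: the bowl's centre belongs here. Same axes as stand. The upright canister's underside is 110 mm above the table, so the bowl fits partly under it
- pivot (a point): point on the level trunnion axis (along the stand's x axis) about which canister and tipping handle turn, 190 mm above the table, 136 mm to the stand's -x side, level with the middle of the handle's grip; same axes as stand
- canister (a joint): tilt of the canister, rad: 0 = upright (stop), cap on top; grows as the cap swings over to the stand's -y side, to 2.3 at the stop, mouth steeply down. Stays where it is left (friction about 4 N at the handle). Clear drum 132 mm across, from 80 mm below to 62 mm above the trunnion axis, closed by a white plate with one half-moon outlet. The balls run out between about 1.9 and 2.3
- handle (a point): centre of the tipping handle's grip: black revolving sleeve 18 mm thick, 60 mm long along the stand's x axis, its +x end on a lever arm 110 mm from the trunnion axis. Canister upright: the lever leans 66 degrees from vertical to the stand's +y side; all the way over: 66 degrees to -y. So the grip is always above the axis, open from above, free all round. Axes turn with the canister
- cap (a joint): turn of the red cap on the canister, rad, counter-clockwise positive looking down on the upright cap. 0 (or 6.28, a whole turn) = its half-moon pour window exactly over the outlet; at 2.1 the four 17 mm holes are over it, at 4.2 the fine perforations (both too narrow for the balls). It starts between 1.85 and 4.4, turns both ways without stops or clicks and stays where it is left (friction about 2 N at the fin)
- cap_middle (a point): centre of the red cap's flat top face, on the canister's axis; cap 140 mm across, top face 257.5 mm above the table when upright; a flat screw head 18 mm across, 4 mm high sits here. Axes turn with the cap
- cap_fin (a point): centre of the white thumb fin upright on the cap, to be pushed round from either flat side: 30 mm long along the radius (32 to 62 mm from the cap's centre), 8 mm thick, 24 mm high; this point is 12 mm above the cap's face. The fin stands straight opposite the pour window: when the window is over the outlet, the fin points to the stand's +y side
- cap_opening (a point): middle of the cap's half-moon pour window, its widest opening: a ring sector 100 degrees wide, from 20 to 62 mm from the cap's centre; this point is 42 mm from the cap's centre, at its top face; turns with the cap
- outlet (a point): middle of the outlet in the white plate under the cap, a half-moon just like the cap's pour window, 42 mm from the canister's axis on the pouring side (-y of the stand), 257 mm above the table when upright; tilts with the canister. The cap is set right when cap_opening stands over it
- bowl: loose stainless steel mixing bowl, about 0.2 to 0.35 kg: 160 mm across the rim, 65 mm high, 72 mm across the foot, wall 3 mm flaring in a curve; origin at the centre of its underside. It slides on the table when pushed
- ball0_center (a point): centre of one of the five hard brown chocolate-coated nut balls, 29 mm across, 18 g, lying loose in the canister at the start
- ball1_center (a point): centre of one of the five hard brown chocolate-coated nut balls, 29 mm across, 18 g, lying loose in the canister at the start
- ball2_center (a point): centre of one of the five hard brown chocolate-coated nut balls, 29 mm across, 18 g, lying loose in the canister at the start
- ball3_center (a point): centre of one of the five hard brown chocolate-coated nut balls, 29 mm across, 18 g, lying loose in the canister at the start
- ball4_center (a point): centre of one of the five hard brown chocolate-coated nut balls, 29 mm across, 18 g, lying loose in the canister at the start
- yellow_cup: yellow paper baking cup, 86 mm across, 70 mm high; origin at the underside; not part of the job
- green_cup: green paper baking cup, 86 mm across, 70 mm high; origin at the underside; not part of the job
- jar: amber glass jar with steel lid, 76 mm across, 110 mm high; origin at the underside; not part of the job
- spatula: spatula, 240 mm long, lying on the table along its x axis; not part of the job
- scraper: dough scraper with white grip, 110 x 150 mm, 18 mm high, lying on the table; not part of the job
- ramekin: white ceramic ramekin, 84 mm across, 45 mm high; origin at the underside; not part of the job
Mind the look-alikes: they are no part of the job. Leave any yellow look-alike of the bowl alone.

How it is judged:
By the outcome, as a careful person would: the job done as asked, in the order asked, and still so for the second after the job is handed in, with the robot touching nothing.
It also fails if it takes over 72 s, if anything falls off the work surface, if the arm or the gripper's body presses on something with over 40 N, if the wrist force passes 120 N, or if a joint passes its speed limit or range.

## Working session

There is one attempt and no reset: what is moved stays moved. The work goes in short steps, Python scripts to look and compute and a tool call to move; the robot and the scene stay as the last step left them, time stands still between calls to the robot, and variables do not carry over. Pictures are saved under pics/ and viewed, and the job is handed in when it is done.

Besides the shell and the picture viewer there is one more tool, called as name(argument=value, ...), one argument or row to a line, values as JSON. carry_out: Moves the arm, as the interface text tells. Its arguments: {"type":"object","properties":{"targets":{"type":"array"},"squeeze":{"type":"number"}},"required":["targets"]}

```bash
ls; mkdir -p pics; python3 - <<'E'
from station import arm
import cv2
s=arm.get_state(); print(s, arm.grip_depth)
for n in ["scene","top","wrist"]:
    p,d=arm.grab_frame(n); cv2.imwrite(f"pics/{n}0.png",p[:,:,::-1])
    m=arm.camera_model(n); print(n,m)
E
```

```text
pics
{'t': 0.0, 'q': array([ 1.48407587e+00,  3.59415179e-01,  1.10456676e-02, -3.50161902e-04,
       -1.22407269e+00, -2.88086781e-01]), 'qd': array([ 0.00097667, -0.00062485, -0.00042938, -0.00013224, -0.00214738,
        0.00114784]), 'joint_efforts': array([-2.19939524e-03, -5.82714057e+01,  2.93045068e+01,  6.99713588e+00,
        6.66299660e-03, -1.72754790e-04]), 'eef_pos': array([0.24705136, 0.6279609 , 0.40369838]), 'ee_rot': array([ 3.13992108e+00, -1.52062889e-04, -3.74926377e-01]), 'force': array([-0.33251413, -0.22378158,  0.10211891]), 'moment': array([-0.01846919,  0.0152218 , -0.07644283]), 'width': 0.08787369422532129} 0.1593
scene {'camera_matrix': array([[354.89734439,   0.        , 255.588665  ],
       [  0.        , 354.89734439, 191.08532814],
       [  0.        ,   0.        ,   1.        ]]), 'world_from_camera': array([[ 0.08343499,  0.65830779, -0.74811059,  1.45237552],
       [ 0.99635102, -0.0686539 ,  0.05070793, -0.07083616],
       [-0.01797929, -0.74961157, -0.66163377,  1.01443112],
       [ 0.        ,  0.        ,  0.        ,  1.        ]])}
to
[... 187 characters left out ...]
camera': array([[-0.02662069, -0.99545083,  0.09148218,  0.41681893],
       [-0.99955652,  0.02772834,  0.01085802,  0.00543632],
       [-0.01334527, -0.09115256, -0.99574752,  1.19928268],
       [ 0.        ,  0.        ,  0.        ,  1.        ]])}
wrist {'camera_matrix': array([[280.41303075,   0.        , 254.59874697],
       [  0.        , 280.41303075, 191.69885906],
       [  0.        ,   0.        ,   1.        ]]), 'world_from_camera': array([[-0.3677511 , -0.89861045, -0.23928724,  0.31196566],
       [-0.92992258,  0.35585628,  0.09279173,  0.60328358],
       [ 0.00176825,  0.25664287, -0.96650469,  0.38328083],
       [ 0.        ,  0.        ,  0.        ,  1.        ]])}
```

View pics/scene0.png

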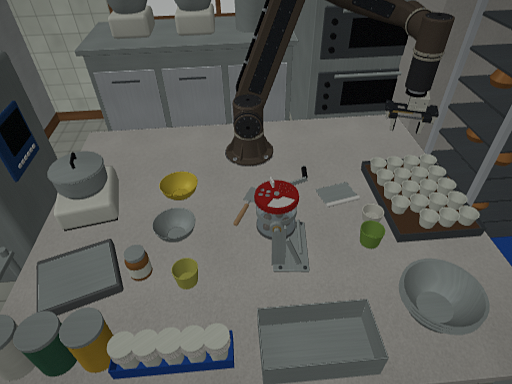

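View pics/top0.png

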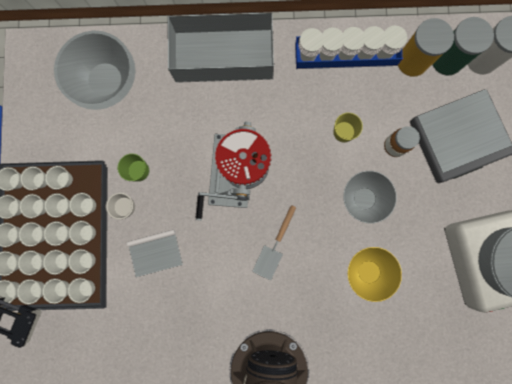

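View pics/wrist0.png

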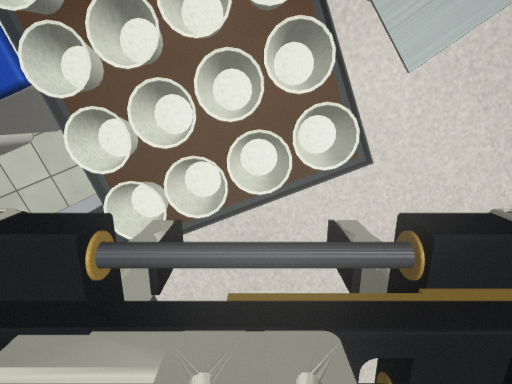

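```bash
cat > h.py <<'E'
from station import arm
import numpy as np, cv2
def ray(m,px,z):
    K=m["camera_matrix"];T=m["world_from_camera"]
    d=T[:3,:3]@np.linalg.solve(K,[px[1],px[0],1.0]);o=T[:3,3]
    return o+d*(z-o[2])/d[2]
def proj(m,P):
    P=np.atleast_2d(P);K=m["camera_matrix"];T=m["world_from_camera"]
    c=(P-T[:3,3])@T[:3,:3]; u=c@K.T; return (u[:,:2]/u[:,2:])[:,::-1]
def cloud(m,d):
    K=m["camera_matrix"];T=m["world_from_camera"]
    r,c=np.indices(d.shape); n=np.stack([(c-K[0,2])/K[0,0],(r-K[1,2])/K[1,1],np.ones_like(d)],-1)*d[...,None]
    return n@T[:3,:3].T+T[:3,3]
E
python3 - <<'E'
from h import *
np.set_printoptions(precision=3,suppress=True)
Z=dict(stand=0,catch=0,pivot=.19,handle=.235,cap_middle=.2575,cap_fin=.2695,cap_opening=.2575,outlet=.257,bowl=0,yellow_cup=0,green_cup=0,jar=0,ramekin=0)
for n in ["scene","top"]:
    p,d=arm.grab_frame(n); m=arm.camera_model(n); np.savez(f"{n}0.npz",p=p,d=d,**m)
    C=cloud(m,d)
    for q,z in Z.items():
        for r in arm.landmark_of(n,q)[:3]:
            px=r["point"]; print(n,q,np.array(px),round(r["conf"],2),ray(m,px,z),"depth pt",C[int(px[0]),int(px[1])])
print(arm.get_state()["t"])
E
```

```text
scene stand [245.9 275.9] 0.6 [0.616 0.056 0.   ] depth pt [0.705 0.039 0.113]
scene handle [171.2 303.9] 0.93 [0.483 0.167 0.235] depth pt [0.485 0.164 0.238]
scene cap_middle [196.3 276.4] 0.6 [0.628 0.051 0.258] depth pt [0.619 0.051 0.251]
scene cap_fin [183.6 271.8] 0.78 [0.579 0.042 0.27 ] depth pt [0.573 0.04  0.267]
scene cap_opening [200.5 282.4] 0.85 [0.649 0.067 0.258] depth pt [0.64  0.067 0.251]
scene outlet [190.7 263.1] 0.67 [0.597 0.011 0.257] depth pt [0.566 0.014 0.233]
scene outlet [220.5 371.4] 0.22 [0.761 0.313 0.257] depth pt [0.549 0.429 0.028]
scene bowl [194.1 180.7] 0.83 [ 0.291 -0.315  0.   ] depth pt [ 0.294 -0.318  0.003]
scene bowl [234.6 178.5] 0.81 [ 0.525 -0.306  0.   ] depth pt [ 0.52  -0.309 -0.002]
scene bowl [242.2 368.6] 0.4 [0.632 0.398 0.   ] depth pt [0.661 0.379 0.037]
scene yellow_cup [281.5 188. ] 0.63 [ 0.74  -0.258  0.   ] depth pt [ 0.776 -0.248  0.053]
scene green_cup [240.7 368. ] 0.8 [0.625 0.398 0.   ] depth pt [0.662 0.376 0.049]
scene jar [274. 142.] 0.75 [ 0.694 -0.418  0.   ] depth pt [ 0.718 -0.407  0.032]
scene jar [205.1 247.1
[... 766 characters left out ...]
.258] depth pt [0.65  0.064 0.25 ]
top outlet [156.1 260. ] 0.95 [0.608 0.009 0.257] depth pt [0.608 0.009 0.256]
top bowl [269.9 367.3] 0.81 [ 0.292 -0.314  0.   ] depth pt [ 0.295 -0.311  0.007]
top bowl [194.7 365.5] 0.59 [ 0.526 -0.321  0.   ] depth pt [ 0.528 -0.318  0.003]
top yellow_cup [133.9 340.1] 0.73 [ 0.725 -0.25   0.   ] depth pt [ 0.726 -0.248  0.005]
top yellow_cup [209.2 200.4] 0.49 [0.495 0.203 0.   ] depth pt [0.48  0.164 0.241]
top green_cup [170.1 136.6] 0.93 [0.626 0.406 0.   ] depth pt [0.626 0.408 0.002]
top jar [144.2 393.9] 0.73 [ 0.686 -0.419  0.   ] depth pt [ 0.669 -0.389  0.079]
top ramekin [205.9 125.2] 0.61 [0.512 0.442 0.   ] depth pt [0.514 0.441 0.007]
1.55
```

```bash
python3 - <<'E'
from h import *
from scipy.optimize import least_squares
np.set_printoptions(precision=4,suppress=True)
f=np.load("top0.npz"); p=f["p"]; m={k:f[k] for k in("camera_matrix","world_from_camera")}; C=cloud(m,f["d"])
hsv=cv2.cvtColor(p,cv2.COLOR_RGB2HSV)
red=((hsv[...,0]<8)|(hsv[...,0]>172))&(hsv[...,1]>130)&(hsv[...,2]>70); red[:, :200]=0; red[:,290:]=0; red[:110]=0;red[200:]=0
cs,_=cv2.findContours(red.astype(np.uint8),0,2); c=max(cs,key=cv2.contourArea); h=cv2.convexHull(c)[:,0]
W=np.array([ray(m,(y,x),.2575) for x,y in h])
def fit(W,r0):
    return least_squares(lambda v:np.hypot(W[:,0]-v[0],W[:,1]-v[1])-v[2],[*W[:,:2].mean(0),r0],loss="soft_l1",f_scale=.002).x
print("cap",fit(W,.07))
Z=C[red]; print("cap z",np.median(Z[:,2]))
# rim of steel bowl
for name,(cx,cy) in dict(bowl=(.526,-.318)).items():
    s=(np.hypot(C[...,0]-cx,C[...,1]-cy)<.1)&(C[...,2]>.056)&(C[...,2]<.08)
    P=C[s]; print(name,len(P),fit(P,.08))
# bowl extent
s=(np.hypot(C[...,0]-.526,C[...,1]+.318)<.1)&(C[...,2]>.01)
P=C[s];print(P.min(0),P.max(0))
# fin white pixels over cap
s=(hsv[...,1]<60)&(np.hypot(C[...,0]-.613,C[...,1]-.055)<.068)&(C[...,2]>.268)
print("fin",s.sum(),C[s].mean(0))
# handle
s=(C[...,2]>.215)&(abs(C[...,0]-.48)<.06)&(abs(C[...,1]-.165)<.03)&(p.max(-1)<70)
P=C[s];print("handle",len(P),P.mean(0),P.min(0),P.max(0)); u,sv,vt=np.linalg.svd(P[:,:2]-P[:,:2].mean(0));print(vt[0])
x0,x1=185,300
cv2.imwrite("pics/stand_crop.png",cv2.resize(p[110:230,190:310,::-1],None,fx=5,fy=5,interpolation=cv2.INTER_CUBIC))
cv2.imwrite("pics/bowl_crop.png",cv2.resize(p[110:310,300:420,::-1],None,fx=3,fy=3,interpolation=cv2.INTER_CUBIC))
E
```

```text
cap [0.6089 0.0525 0.0695]
cap z 0.25718045958641156
bowl 319 [ 0.5148 -0.3146  0.0766]
[ 0.4381 -0.3946  0.01  ] [ 0.5923 -0.2376  0.0709]
fin 39 [0.5633 0.0424 0.2813]
handle 127 [0.4862 0.1657 0.2425] [0.4594 0.1561 0.2358] [0.5154 0.1748 0.2472]
[-0.9937  0.1121]
```

```bash
sleep 1
```

```text
(no output)
```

View pics/stand_crop.png

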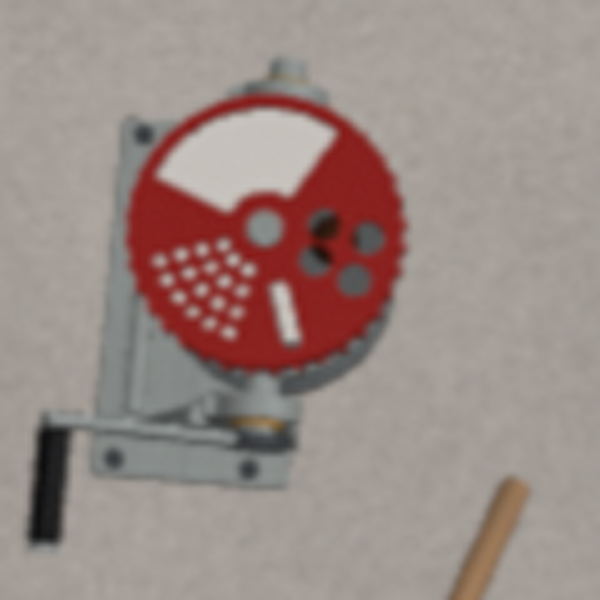

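View pics/bowl_crop.png

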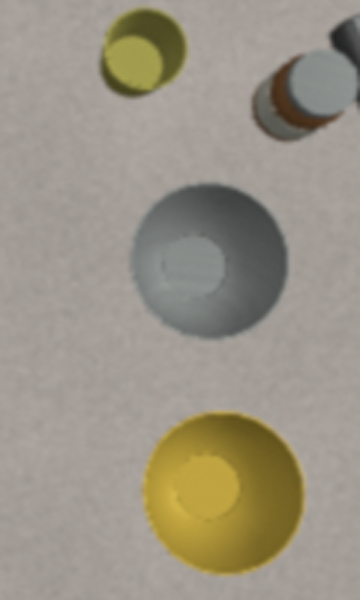

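```bash
python3 - <<'E'
from h import *
from scipy.optimize import least_squares
np.set_printoptions(precision=4,suppress=True)
def fit(W,r0):
    return least_squares(lambda v:np.hypot(W[:,0]-v[0],W[:,1]-v[1])-v[2],[*W[:,:2].mean(0),r0],loss="soft_l1",f_scale=.002).x
for n in("top","scene"):
    f=np.load(n+"0.npz"); p=f["p"]; m={k:f[k] for k in("camera_matrix","world_from_camera")}; C=cloud(m,f["d"])
    s=(np.hypot(C[...,0]-.515,C[...,1]+.315)<.1)&(C[...,2]>.012)
    c=max(cv2.findContours(s.astype(np.uint8),0,1)[0],key=cv2.contourArea);h=cv2.convexHull(c)[:,0]
    W=np.array([ray(m,(y,x),.065) for x,y in h]); 
    print(n,"bowl",fit(W,.08))
    s=(np.hypot(C[...,0]-.612,C[...,1]-.054)<.085)&(C[...,2]>.25)&(C[...,2]<.265)
    c=max(cv2.findContours(s.astype(np.uint8),0,1)[0],key=cv2.contourArea);h=cv2.convexHull(c)[:,0]
    W=np.array([ray(m,(y,x),.2575) for x,y in h]); print(n,"cap",fit(W,.07), np.median(C[s],0))
    # handle
    s=(C[...,2]>.2)&(abs(C[...,0]-.48)<.07)&(abs(C[...,1]-.165)<.04)&(p.max(-1)<60)
    c=max(cv2.findContours(s.astype(np.uint8),0,1)[0],key=cv2.contourArea)
    r=cv2.minAreaRect(c); (cx,cy)=r[0]; print("handle px",r, ray(m,(cy,cx),.2347))
    if n=="top":
        # upright plate edges: trunnion tops
        for nm,px,z in(("plateBL",(110+472/5,190+95/5),.01),("plateTL",(110+120/5,190+123/5),.01),("plateBR",(110+487/5,190+287/5),.01),("screw",(110+228/5,190+265/5),.2615),("finmid",(110+314/5,190+285/5),.2815),("fin_in",(110+285/5,190+278/5),.2815),("fin_out",(110+345/5,190+292/5),.2815)):
            print(nm,ray(m,px,z))
E
```

```text
top bowl [ 0.5151 -0.315   0.079 ]
top cap [0.6094 0.0517 0.0708] [0.6114 0.0552 0.2567]
handle px ((199.28216552734375, 206.17822265625), (5.3732008934021, 22.189329147338867), 5.710593223571777) [0.4874 0.1671 0.2347]
plateBL [0.5086 0.174  0.01  ]
plateTL [0.7339 0.1528 0.01  ]
plateBR [0.4958 0.0535 0.01  ]
screw [0.6094 0.0512 0.2615]
finmid [0.5624 0.0414 0.2815]
fin_in [0.5769 0.0445 0.2815]
fin_out [0.5471 0.0384 0.2815]
scene bowl [ 0.5296 -0.3128  0.0831]
scene cap [0.6192 0.0511 0.0709] [0.617  0.0536 0.2546]
handle px ((303.8231201171875, 172.08460998535156), (12.279438018798828, 4.589285373687744), 82.87498474121094) [0.4876 0.1664 0.2347]
```

carry_out(
  targets=[
    [[0,0,-0.95,0,0,-1,0.2],[0,0,-0.95,0,0,-1,0.2],[0,0,0,0.8,0.9,-1,0.2],[0,0,0,0.8,0.9,-0.8,0.2],[0,0,0,0.8,0.9,0,0.2],[0,0,0,0.8,0.9,0,0.2],[0,0,0,0.8,0.9,0,0.2],[0,0,0,0.8,0.9,0,0.2],[0,0,0,0.8,0.9,0,0.2],[0,0,0,0.8,0.9,0,0.2],[0,0,0,0.8,0.9,0,0.2],[0,0,0,0.8,0.9,0,0.2],[0,0,0,0.8,0.9,0,0.2],[0,0,0,0.8,1,0,0.2],[0,0,0,0.8,1,0,0.2],[0,0,0,0.1,1,0,0.2],[0,0,0,0.1,1,0,0.2],[0,0,0,0.1,1,0,0.2],[0,0,0,0.1,1,0,0.2],[0,0,0,0.1,1,0,0.2]],
  ],
)

```text
t: 4.05
eef_pos: [0.4714, 0.1768, 0.4998]
ee_rot: [-3.141, -0.0, -0.109]
force: [0.6, 0.3, 0.4]
width: 0.0524
```

carry_out(
  targets=[
    [[0,0,0,0.15,1,0,0.2],[0,0,0,0.15,1,0,0.2],[0,0,0,0.15,1,0,0.2],[0,0,0,0.15,1,0,0.2],[0,0,0,0.15,1,0,0.2],[0,0,0,0.15,1,0,0.2],[0,0,0,0.15,1,0,0.2],[0,0,0,0.15,1,0,0.2],[0,0,0,0.15,1,0,0.2],[0,0,0,0.15,1,0,0.2],[0,0,0,0.15,1,0,0.2],[0,0,0,0.15,1,0,0.2],[0,0,0,0.15,1,0,0.2],[0,0,0,0.15,1,0,0.2],[0,0,0,0.15,1,0.5,0.2],[0,0,0,0.15,1,0.5,0.2],[0,0,0,0.15,1,0.5,0.2],[0,0,0,0.15,1,0.5,0.2],[0,0,0,0.15,1,0.5,0.2],[0,0,0,0.15,1,0.5,0.2]],
  ],
)

```text
t: 6.55
eef_pos: [0.491, -0.328, 0.4244]
ee_rot: [3.142, -0.0, -0.109]
force: [-0.2, -0.1, -0.2]
width: 0.0526
```

```bash
cat >> h.py <<'E'
from scipy.spatial.transform import Rotation as Rn
np.set_printoptions(precision=3,suppress=True)
def Rt(yaw,lean=0): # tool down at yaw, then lean about tool x
    return Rn.from_euler("xyz",[np.pi,0,yaw])*Rn.from_euler("x",lean)
def plan(gp,R,back=0):
    """turn (8deg units, applied first) and shift in NEW tool axes (25mm units) from now to grasp point gp"""
    s=arm.get_state(); R0=Rn.from_euler("xyz",s["ee_rot"])
    z=R.as_matrix()[:,2]; tcp=np.array(gp)-(arm.grip_depth+back)*z
    turn=np.degrees((R0.inv()*R).as_rotvec())/8; d=tcp-s["eef_pos"]
    print("t",s["t"],"tcp",tcp,"turn",turn,"shift new",R.as_matrix().T@d/.025,"shift old",R0.as_matrix().T@d/.025)
E
python3 - <<'E'
from h import *
plan([.5084,-.393,.060],Rt(np.radians(-6.3),np.radians(30)),.08)
plan([.5084,-.393,.060],Rt(np.radians(-6.3),np.radians(30)),0)
E
```

```text
t 6.55 tcp [ 0.495 -0.512  0.267] turn [ 3.75  -0.     0.005] shift new [0.978 9.46  1.798] shift old [0.971 7.294 6.288]
t 6.55 tcp [ 0.5   -0.472  0.198] turn [ 3.75  -0.     0.005] shift new [0.978 9.46  4.998] shift old [0.972 5.694 9.059]
```

carry_out(
  targets=[
    [[0.94,0,0,0,0,0,0.2],[0.94,0,0,0,0,0,0.2],[0.94,0,0,0,0,0,0.2],[0.93,0,0,0,0,0,0.2],[0,0,0,0.1,0.95,0.18,0.2],[0,0,0,0.1,0.95,0.18,0.2],[0,0,0,0.1,0.95,0.18,0.2],[0,0,0,0.1,0.95,0.18,0.2],[0,0,0,0.1,0.95,0.18,0.2],[0,0,0,0.1,0.95,0.18,0.2],[0,0,0,0.1,0.95,0.18,0.2],[0,0,0,0.1,0.95,0.18,0.2],[0,0,0,0.1,0.95,0.18,0.2],[0,0,0,0.1,0.91,0.18,0.2],[0,0,0,0,0,0,0.2]],
  ],
)

```text
t: 8.43
eef_pos: [0.4961, -0.5119, 0.2648]
ee_rot: [-2.616, 0.003, -0.111]
force: [-0.9, 0.5, -0.2]
width: 0.0527
```

```bash
python3 - <<'E'
from h import *
plan([.5084,-.393,.060],Rt(np.radians(-6.3),np.radians(30)),0)
m=arm.camera_model("wrist")
p,d=arm.grab_frame("wrist"); cv2.imwrite("pics/w1.png",p[:,:,::-1])
C=cloud(m,d); s=(C[...,2]>.05)&(C[...,2]<.075)&(np.hypot(C[...,0]-.516,C[...,1]+.315)<.1)
P=C[s]; from scipy.optimize import least_squares
r=np.hypot(P[:,0]-.516,P[:,1]+.315); Q=P[P[:,2]>.060]
print(len(P),len(Q),least_squares(lambda v:np.hypot(Q[:,0]-v[0],Q[:,1]-v[1])-v[2],[.516,-.315,.08],loss="soft_l1",f_scale=.002).x, P[:,2].max())
p,d=arm.grab_frame("scene"); cv2.imwrite("pics/s1.png",p[:,:,::-1])
E
```

```text
t 8.425 tcp [ 0.5   -0.472  0.198] turn [-0.013  0.014 -0.015] shift new [-0.034 -0.044  3.115] shift old [-0.028 -0.039  3.115]
3032 1528 [ 0.518 -0.316  0.077] 0.06566523428651891
```

View pics/w1.png

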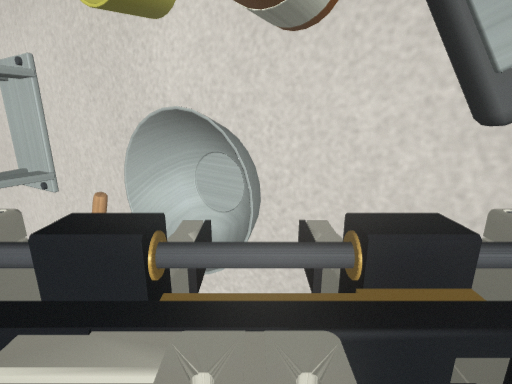

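View pics/s1.png

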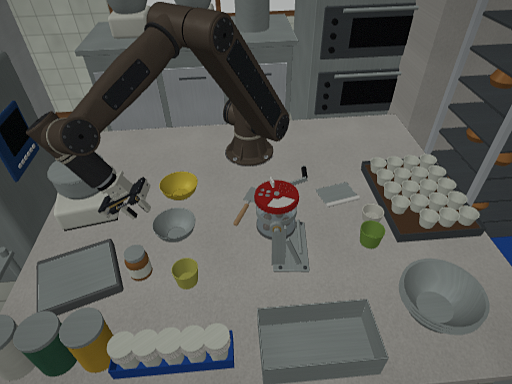

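carry_out(
  targets=[
    [[0,0,0,0,0,0.8,0.2],[0,0,0,0,0,0.8,0.2],[0,0,0,0,0,0.8,0.2],[0,0,0,0,0,0.7,0.2],[0,0,0,0,0,0,0.2],[0,0,0,0,0,0,-1],[0,0,0,0,0,0,-1],[0,0,0,0,0,0,-1],[0,0,0,0,0,0,-1],[0,0,0,0,0,0,-1]],
  ],
  squeeze=40,
)

```text
t: 9.78
eef_pos: [0.5008, -0.4724, 0.2004]
ee_rot: [-2.618, -0.0, -0.11]
force: [-0.6, -0.5, -0.1]
width: 0.0086
```

```bash
python3 - <<'E'
from h import *
m=arm.camera_model("wrist")
p,d=arm.grab_frame("wrist"); cv2.imwrite("pics/w2.png",p[:,:,::-1])
print(arm.get_state()["t"])
E
```

```text
9.825
```

View pics/w2.png

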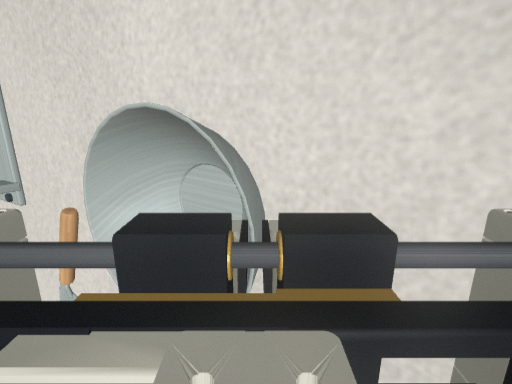

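carry_out(
  targets=[
    [[0,0,0,0,0,0,-1],[0,0,0,0,0,0,-1],[0,0,0,0,-0.1,-0.17,-1],[0,0,0,0,-0.1,-0.17,-1],[0,0,0,0,-0.1,-0.17,-1],[0,0,0,0,-0.1,-0.17,-1],[0,0,0,0,0,0,-1]],
  ],
  squeeze=40,
)

```text
t: 10.7
eef_pos: [0.501, -0.4722, 0.2208]
ee_rot: [-2.619, -0.001, -0.109]
force: [-0.1, 0.2, -2.9]
width: 0.0023
```

```bash
python3 - <<'E'
from h import *
p,d=arm.grab_frame("scene"); cv2.imwrite("pics/s2.png",cv2.resize(p[150:280,60:320,::-1],None,fx=3,fy=3))
p,d=arm.grab_frame("top"); m=arm.camera_model("top"); C=cloud(m,d)
s=(np.hypot(C[...,0]-.518,C[...,1]+.30)<.1)&(C[...,2]>.02)&(C[...,2]<.12)&(C[...,1]>-.38)
P=C[s]; print(P.min(0),P.max(0)); 
for y in (-.36,-.33,-.3,-.27,-.25,-.24): 
    q=P[abs(P[:,1]-y)<.006]; print(y,q[:,2].max(),len(q))
E
```

```text
[ 0.434 -0.38   0.027] [ 0.589 -0.239  0.116]
-0.36 0.0938063372435265 232
-0.33 0.09981254516318239 226
-0.3 0.10639935364456421 189
-0.27 0.10976815902220283 122
-0.25 0.1145768550505264 49
-0.24 0.11554888073058 29
```

View pics/s2.png

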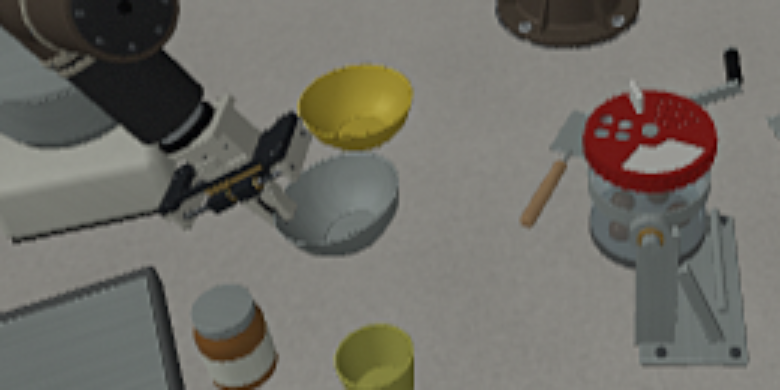

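```bash
python3 - <<'E'
from h import *
R=Rt(np.radians(-6.3),np.radians(24))
plan([.5084,-.393,.078],R)
plan([.593,-.110,.078],R)
E
```

```text
t 10.8 tcp [ 0.501 -0.457  0.224] turn [-0.75   0.001  0.003] shift new [-0.048 -0.59   0.112] shift old [-0.048 -0.575  0.173]
t 10.8 tcp [ 0.586 -0.174  0.224] turn [-0.75   0.001  0.003] shift new [  2.073 -11.208   4.84 ] shift old [  2.079 -10.64    5.984]
```

carry_out(
  targets=[
    [[-0.25,0,0,0,-0.2,0.04,-1],[-0.25,0,0,0,-0.2,0.04,-1],[-0.25,0,0,0,-0.2,0.04,-1],[0,0,0,0.14,-0.7,0.31,-1],[0,0,0,0.14,-0.7,0.31,-1],[0,0,0,0.14,-0.7,0.31,-1],[0,0,0,0.14,-0.7,0.31,-1],[0,0,0,0.14,-0.7,0.31,-1],[0,0,0,0.14,-0.7,0.31,-1],[0,0,0,0.14,-0.7,0.31,-1],[0,0,0,0.14,-0.7,0.31,-1],[0,0,0,0.14,-0.7,0.31,-1],[0,0,0,0.14,-0.7,0.31,-1],[0,0,0,0,0,0,-1]],
  ],
)

```text
t: 12.55
eef_pos: [0.5587, -0.2694, 0.2249]
ee_rot: [-2.722, -0.0, -0.108]
force: [-0.2, 0.1, -2.8]
width: 0.0021
```

```bash
python3 - <<'E'
from h import *
plan([.593,-.110,.078],Rt(np.radians(-6.3),np.radians(24)))
p,d=arm.grab_frame("scene"); cv2.imwrite("pics/s3.png",cv2.resize(p[130:280,160:360,::-1],None,fx=4,fy=4))
p,d=arm.grab_frame("top"); cv2.imwrite("pics/t3.png",cv2.resize(p[90:240,190:390,::-1],None,fx=4,fy=4))
m=arm.camera_model("top"); C=cloud(m,d)
s=(C[...,1]>-.19)&(C[...,1]<-.03)&(abs(C[...,0]-.58)<.1)&(C[...,2]<.12)
P=C[s]
for y in np.arange(-.17,-.0,.02):
    q=P[abs(P[:,1]-y)<.006]; 
    if len(q): print(y,q[:,2].max(),q[:,2].min(),len(q))
E
```

```text
t 12.55 tcp [ 0.586 -0.174  0.224] turn [-0.002  0.005  0.014] shift new [ 0.662 -3.536  1.636] shift old [ 0.671 -3.534  1.637]
-0.17 0.08722953315713289 -0.0056726864202685245 79
-0.15000000000000002 0.08888219828685284 -0.00712363103050051 241
-0.13000000000000003 0.09148979636701093 -0.005662968702361937 248
-0.11000000000000004 0.09484831664944737 -0.0053248149053690685 244
-0.09000000000000005 0.09415770977388283 -0.00634902625758893 235
-0.07000000000000006 0.09532185377577784 -0.0056016194046462076 238
-0.05000000000000007 0.09994465858804569 -0.0076721091565714605 253
-0.030000000000000082 0.007089802905012155 -0.006103736104140056 119
```

View pics/s3.png

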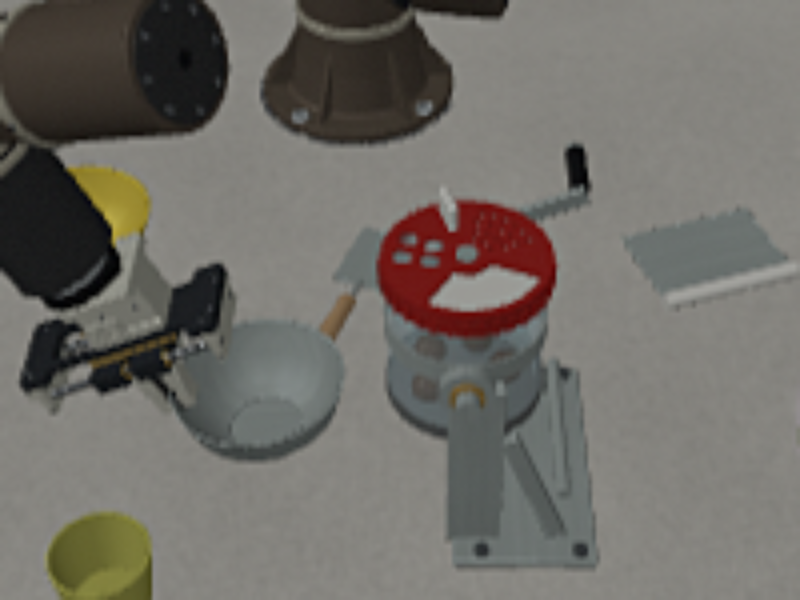

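View pics/t3.png

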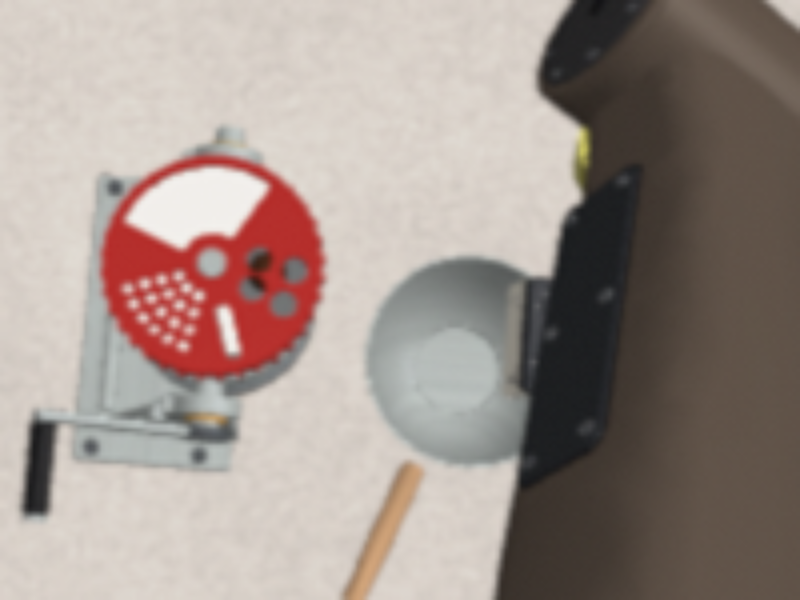

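carry_out(
  targets=[
    [[0,0,0,0.2,-0.49,0.27,-1],[0,0,0,0.2,-0.49,0.27,-1],[0,0,0,0.1,-0.49,0.27,-1],[0,0,0,0.1,-0.49,0.28,-1],[0,0,0,0.06,-0.49,0.28,-1],[0,0,0,0,-0.49,0.28,-1],[0,0,0,0,-0.47,0.28,-1],[0,0,0,0,0,0,-1]],
  ],
)

```text
t: 13.65
eef_pos: [0.5853, -0.1749, 0.2154]
ee_rot: [-2.723, 0.0, -0.108]
force: [-0.9, 0.6, -2.3]
width: 0.0024
```

```bash
python3 - <<'E'
from h import *
plan([.593,-.110,.070],Rt(np.radians(-6.3),np.radians(24)))
p,d=arm.grab_frame("scene"); cv2.imwrite("pics/s4.png",cv2.resize(p[130:280,160:360,::-1],None,fx=4,fy=4))
p,d=arm.grab_frame("top"); cv2.imwrite("pics/t4.png",cv2.resize(p[90:240,190:390,::-1],None,fx=4,fy=4))
E
```

```text
t 13.65 tcp [ 0.586 -0.174  0.216] turn [-0.001  0.006  0.011] shift new [ 0.022 -0.021  0.003] shift old [ 0.022 -0.021  0.003]
```

View pics/s4.png

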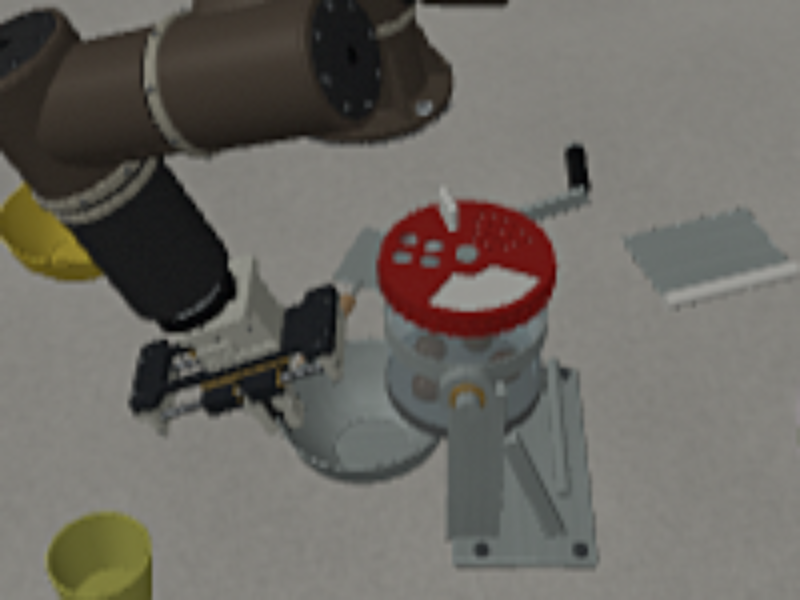

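View pics/t4.png

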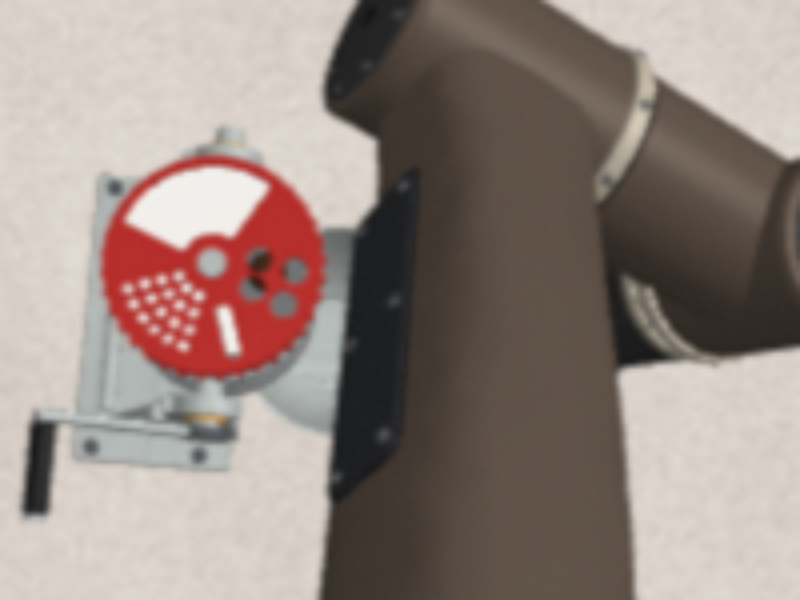

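carry_out(
  targets=[
    [[0,0,0,0,0.05,0.12,-1],[0,0,0,0,0.05,0.12,-1],[0,0,0,0,0.05,0.12,-1],[0,0,0,0,0,0,-1],[0,0,0,0,0,0,-1]],
  ],
)

```text
t: 14.38
eef_pos: [0.5853, -0.1759, 0.2056]
ee_rot: [-2.723, 0.0, -0.11]
force: [0.2, -0.7, -2.4]
width: 0.002
```

carry_out(
  targets=[
    [[0,0,0,0,0.05,0.12,-1],[0,0,0,0,0.05,0.12,-1],[0,0,0,0,0,0,-1]],
  ],
)

```text
t: 14.75
eef_pos: [0.5862, -0.1771, 0.203]
ee_rot: [-2.724, -0.005, -0.108]
force: [-4.9, -6.0, 22.5]
width: 0.0022
```

carry_out(
  targets=[
    [[0,0,0,0,-0.04,-0.1,-1],[0,0,0,0,0,0,-0.6],[0,0,0,0,0,0,-0.2],[0,0,0,0,0,0,-0.2],[0,0,0,0,0,-0.6,-0.2],[0,0,0,0,0,-0.9,-0.2],[0,0,0,0,0,-0.9,-0.2],[0,0,0,0,0,-0.9,-0.2],[0,0,0,0,0,-0.9,-0.2],[0,0,0,0,0,-0.9,-0.2]],
  ],
)

```text
t: 16.0
eef_pos: [0.5794, -0.228, 0.3199]
ee_rot: [-2.723, -0.0, -0.11]
force: [0.5, -0.2, -0.3]
width: 0.035
```

```bash
python3 - <<'E'
from h import *
p,d=arm.grab_frame("scene"); cv2.imwrite("pics/s5.png",cv2.resize(p[130:280,160:360,::-1],None,fx=4,fy=4))
m=arm.camera_model("wrist")
p,d=arm.grab_frame("wrist"); cv2.imwrite("pics/w5.png",p[:,:,::-1]); np.savez("w5.npz",p=p,d=d,**m)
E
```

```text
(no output)
```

View pics/s5.png

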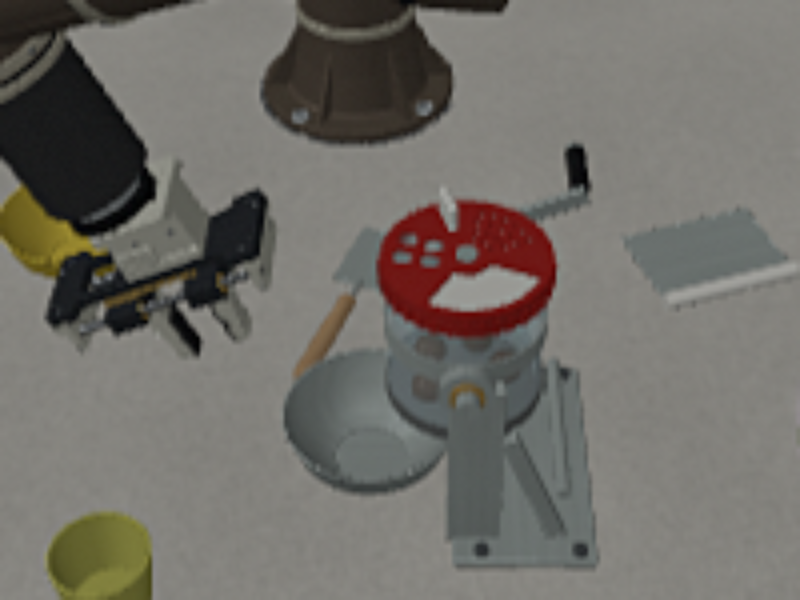

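View pics/w5.png

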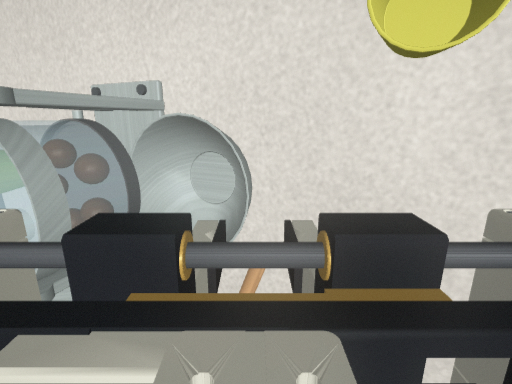

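```bash
python3 - <<'E'
from h import *
from scipy.optimize import least_squares
f=np.load("w5.npz");m={k:f[k] for k in("camera_matrix","world_from_camera")};C=cloud(m,f["d"]); 
s=(C[...,2]>.060)&(C[...,2]<.072)&(np.hypot(C[...,0]-.602,C[...,1]+.03)<.11)
Q=C[s]; Q=Q[:]; print(len(Q))
print(least_squares(lambda v:np.hypot(Q[:,0]-v[0],Q[:,1]-v[1])-.0785,[.602,-.03],loss="soft_l1",f_scale=.002).x)
# foot inside flat disc
s=(C[...,2]>.0)&(C[...,2]<.012)&(np.hypot(C[...,0]-.602,C[...,1]+.03)<.06); F=C[s]; print(len(F),F.mean(0),F.min(0),F.max(0))
R=Rt(np.radians(11.7)); 
f=[.611+.047*np.cos(np.radians(191.7)),.052+.047*np.sin(np.radians(191.7)),.2815]
print(f); plan(f,Rt(np.radians(11.7)),.04)
E
```

```text
947
[ 0.598 -0.029]
3646 [ 0.599 -0.028  0.006] [ 0.551 -0.089  0.   ] [0.658 0.019 0.012]
[np.float64(0.564976527900777), np.float64(0.04246899711824393), 0.2815]
t 16.1 tcp [0.565 0.042 0.481] turn [-2.957 -0.502 -2.211] shift new [  1.612 -10.745  -6.364] shift old [ -1.76  -12.38   -1.485]
```

carry_out(
  targets=[
    [[-0.75,0,0,0,0,-0.5,-0.2],[-0.75,0,0,0,0,-1,-0.2],[-0.75,0,0,0,0,-1,-0.2],[-0.75,0,0,0,0,-1,-0.2],[0,0,0,0,0,-1,-0.2],[0,0,0,0,0,-1,-0.2],[0,0,0,-0.18,-1,-1,-0.2],[0,0,0,-0.18,-1,-0.5,-0.2],[0,0,0,-0.18,-1,0,-0.2],[0,0,0,-0.18,-1,0,-0.2],[0,0,0,-0.18,-1,0,-0.2],[0,0,0,-0.18,-1,0,-0.2],[0,0,0,-0.18,-1,0,-0.2],[0,0,0,-0.18,-1,0,-0.2],[0,0,-0.75,-0.18,-1,0,-0.2],[0,0,-0.75,0,-1,0,-0.2],[0,0,-0.75,0,0,0,-0.2],[0,0,0,0,0,0,-0.2]],
  ],
)

```text
t: 18.35
eef_pos: [0.5616, 0.0056, 0.4902]
ee_rot: [3.142, 0.0, 0.205]
force: [-0.5, 0.4, 0.3]
width: 0.035
```

```bash
python3 - <<'E'
from h import *
f=[.611+.047*np.cos(np.radians(191.7)),.052+.047*np.sin(np.radians(191.7)),.2815]
plan(f,Rt(np.radians(11.7)),0)
m=arm.camera_model("wrist")
p,d=arm.grab_frame("wrist"); cv2.imwrite("pics/w6.png",p[:,:,::-1]); np.savez("w6.npz",p=p,d=d,**m)
C=cloud(m,d); s=(C[...,2]>.272)&(C[...,2]<.286)&(np.hypot(C[...,0]-.611,C[...,1]-.052)<.07)&(p.min(-1)>120)
print("fin",s.sum(),C[s].mean(0),C[s].min(0),C[s].max(0))
hsv=cv2.cvtColor(p,cv2.COLOR_RGB2HSV)
red=((hsv[...,0]<8)|(hsv[...,0]>172))&(hsv[...,1]>130)&(abs(C[...,2]-.2575)<.006)
c=max(cv2.findContours(red.astype(np.uint8),0,1)[0],key=cv2.contourArea);h=cv2.convexHull(c)[:,0]
W=np.array([ray(m,(y,x),.2575) for x,y in h]); 
from scipy.optimize import least_squares
print(least_squares(lambda v:np.hypot(W[:,0]-v[0],W[:,1]-v[1])-.07,[.61,.05],loss="soft_l1",f_scale=.001).x)
for q in("cap_middle","cap_fin"):
    for r in arm.landmark_of("wrist",q)[:1]: print(q,r,ray(m,r["point"],.2575 if q[4]=="m" else .2695))
E
```

```text
t 18.35 tcp [0.565 0.042 0.441] turn [0.    0.003 0.002] shift new [ 0.43  -1.418  1.975] shift old [ 0.431 -1.418  1.975]
fin 517 [0.569 0.042 0.28 ] [0.553 0.036 0.272] [0.582 0.048 0.282]
[0.613 0.052]
cap_middle {'point': [131.0, 208.0], 'conf': 0.9} [0.613 0.052 0.258]
cap_fin {'point': [196.3, 207.7], 'conf': 0.96} [0.567 0.043 0.27 ]
```

View pics/w6.png

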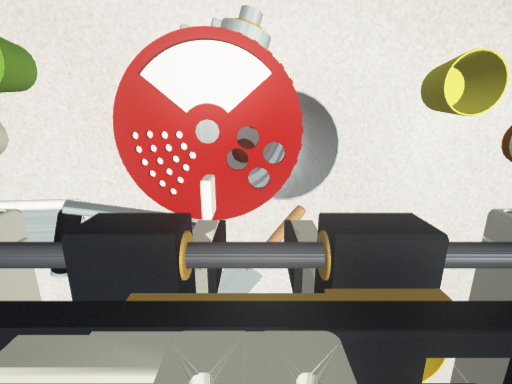

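carry_out(
  targets=[
    [[0,0,0,0.25,-0.7,0,-0.2],[0,0,0,0.26,-0.7,0,-0.2],[0,0,0,0,0,0.7,-0.2],[0,0,0,0,0,0.7,-0.2],[0,0,0,0,0,0.58,-0.2],[0,0,0,0,0,0,-0.2],[0,0,0,0,0,0,-1],[0,0,0,0,0,0,-1],[0,0,0,0,0,0,-1],[0,0,0,0,0,0,-1]],
  ],
  squeeze=8,
)

```text
t: 19.75
eef_pos: [0.5672, 0.0421, 0.4413]
ee_rot: [-3.142, -0.001, 0.205]
force: [-1.1, 0.6, 2.0]
width: 0.0082
```

carry_out(
  targets=[
    [[0,0,0.5,0,-0.13,0,-1],[0,0,0.96,0,-0.25,0,-1],[0,0,0.96,0,-0.25,0,-1],[0,0,0.96,0,-0.25,0,-1],[0,0,0.96,0,-0.25,0,-1],[0,0,0,0,0,0,-1]],
  ],
  squeeze=8,
)

```text
t: 20.5
eef_pos: [0.5694, 0.0701, 0.4414]
ee_rot: [-3.141, -0.003, -0.403]
force: [7.2, -2.2, -2.5]
width: 0.0081
```

```bash
python3 - <<'E'
from h import *
s=arm.get_state(); v=s["eef_pos"][:2]-[.613,.052]; print(s["t"],s["eef_pos"],np.degrees(s["ee_rot"]),"r",np.hypot(*v),"az",np.degrees(np.arctan2(v[1],v[0])),s["force"],s["moment"],s["width"])
E
```

```text
20.5 [0.569 0.07  0.441] [-179.945   -0.18   -23.102] r 0.04720492265643907 az 157.51345575468008 [ 7.228 -2.152 -2.544] [-1.031 -2.443 -0.127] 0.008064353667779989
```

carry_out(
  targets=[
    [[0,0,0.96,0,-0.25,0,-1],[0,0,0.96,0,-0.25,0,-1],[0,0,0.96,0,-0.25,0,-1],[0,0,0.96,0,-0.25,0,-1],[0,0,0.96,0,-0.25,0,-1],[0,0,0.96,0,-0.25,0,-1],[0,0,0.96,0,-0.25,0,-1],[0,0,0.96,0,-0.25,0,-1],[0,0,0.96,0,-0.25,0,-1],[0,0,0.5,0,-0.13,0,-1],[0,0,0,0,0,0,-1],[0,0,0,0,0,0,-1]],
  ],
  squeeze=8,
)

```text
t: 22.0
eef_pos: [0.6146, 0.0994, 0.4414]
ee_rot: [-3.141, -0.003, -1.678]
force: [3.7, -9.1, 0.8]
width: 0.0082
```

```bash
python3 - <<'E'
from h import *
s=arm.get_state(); v=s["eef_pos"][:2]-[.613,.052]; print(s["t"],s["eef_pos"],np.degrees(s["ee_rot"]),"r",np.hypot(*v),"az",np.degrees(np.arctan2(v[1],v[0])),s["force"],s["moment"],s["width"])
p,d=arm.grab_frame("scene"); cv2.imwrite("pics/s7.png",cv2.resize(p[130:280,200:360,::-1],None,fx=4,fy=4,interpolation=2))
E
```

```text
22.0 [0.615 0.099 0.441] [-179.94    -0.188  -96.165] r 0.04744112920070488 az 88.09563239676916 [ 3.663 -9.079  0.828] [-3.267 -1.281  0.092] 0.00819844180359655
```

View pics/s7.png

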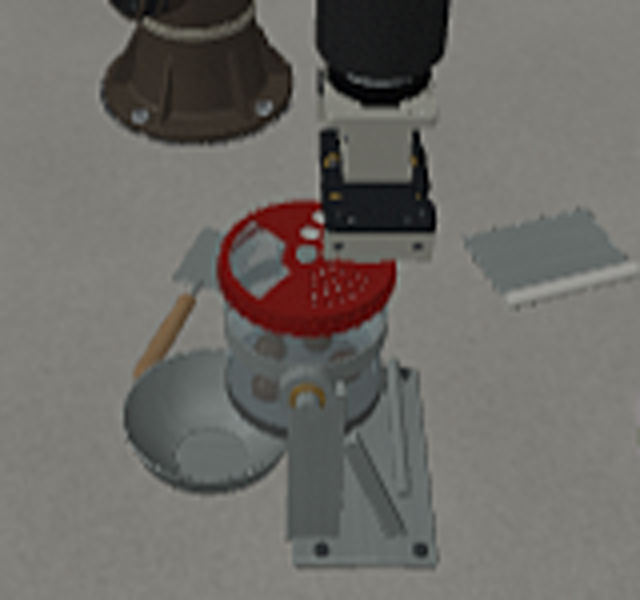

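carry_out(
  targets=[
    [[0,0,0,0,-0.14,0,-1],[0,0,0,0,0,0,-1],[0,0,0,0,0,0,-1],[0,0,0,0,0,0,-0.2],[0,0,0,0,0,0,-0.2],[0,0,0,0,0,0,-0.2],[0,0,0,0,0,-1,-0.2],[0,0,0,-0.5,0,-1,-0.2],[0,0,0,-1,0,-1,-0.2],[0,0,0,-0.5,0,0,-0.2],[0,0,0,0,0,0,-0.2]],
  ],
)

```text
t: 23.42
eef_pos: [0.6228, 0.1514, 0.5149]
ee_rot: [3.14, -0.0, -1.676]
force: [-0.5, -0.2, 0.4]
width: 0.0348
```

```bash
cat > capcheck.py <<'E'
from h import *
from scipy.optimize import least_squares
import sys
m=arm.camera_model("wrist")
p,d=arm.grab_frame("wrist"); cv2.imwrite(f"pics/{sys.argv[1]}.png",p[:,:,::-1]); np.savez(sys.argv[1]+".npz",p=p,d=d,**m)
C=cloud(m,d); hsv=cv2.cvtColor(p,cv2.COLOR_RGB2HSV)
red=((hsv[...,0]<8)|(hsv[...,0]>172))&(hsv[...,1]>130)&(abs(C[...,2]-.2575)<.006)
c=max(cv2.findContours(red.astype(np.uint8),0,1)[0],key=cv2.contourArea);h=cv2.convexHull(c)[:,0]
W=np.array([ray(m,(y,x),.2575) for x,y in h]); 
cc=least_squares(lambda v:np.hypot(W[:,0]-v[0],W[:,1]-v[1])-.07,[.61,.05],loss="soft_l1",f_scale=.001).x
print("cap",cc)
s=(C[...,2]>.272)&(C[...,2]<.286)&(np.hypot(C[...,0]-.613,C[...,1]-.052)<.066)&(p.min(-1)>100)
F=C[s][:,:2]; print("fin",s.sum(),F.mean(0),"az",np.degrees(np.arctan2(*(F.mean(0)-cc)[::-1])))
u,sv,vt=np.linalg.svd(F-F.mean(0)); print("fin dir",np.degrees(np.arctan2(vt[0,1],vt[0,0])))
for q,z in(("cap_middle",.2575),("cap_fin",.2695),("cap_opening",.2575),("outlet",.257),("handle",.2347)):
    for r in arm.landmark_of("wrist",q)[:1]: 
        P=ray(m,r["point"],z); print(q,r,P,"az",np.degrees(np.arctan2(P[1]-cc[1],P[0]-cc[0])))
print(arm.get_state()["t"])
E
python3 capcheck.py w8
```

```text
cap [0.613 0.052]
fin 429 [0.618 0.098] az 83.66902574070585
fin dir 83.62539790815278
cap_middle {'point': [80.2, 256.5], 'conf': 0.98} [0.611 0.055 0.258] az 113.9440502222205
cap_fin {'point': [136.9, 255.9], 'conf': 0.58} [0.617 0.098 0.27 ] az 85.52467851415592
outlet {'point': [14.8, 254.5], 'conf': 0.65} [0.608 0.01  0.257] az -96.50503193176637
handle {'point': [196.3, 395.4], 'conf': 0.83} [0.489 0.171 0.235] az 136.16323300068956
23.725
```

View pics/w8.png

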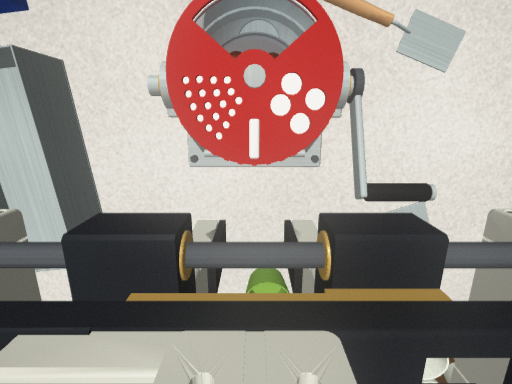

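```bash
python3 - <<'E'
from h import *
f=np.load("w8.npz");m={k:f[k] for k in("camera_matrix","world_from_camera")};C=cloud(m,f["d"]);p=f["p"]
cv2.imwrite("pics/w8c.png",cv2.resize(p[0:210,140:450,::-1],None,fx=2.5,fy=2.5,interpolation=2))
# plate front edge: points z 5..15mm mm
s=(C[...,2]>.006)&(C[...,2]<.016); s[:120]=0; s[190:]=0; s[:,:185]=0; s[:,330:]=0
rows=[(np.nonzero(s[:,c])[0].max(),c) for c in range(195,315,3) if s[:,c].any()]
W=np.array([ray(m,r,.01) for r in rows]); k=np.polyfit(W[:,0],W[:,1],1); print("plate",np.degrees(np.arctan(k[0])),W[0],W[-1])
for r,c in((194.0,375),(190.5,433)): print(ray(m,(r,c),.2347))
s=(abs(C[...,2]-.24)<.02)&(p.max(-1)<80); s[:170]=0; s[210:]=0;s[:,:360]=0;s[:,445:]=0
P=C[s];print("handle",s.sum(),P.mean(0),P.min(0),P.max(0));u,q,vt=np.linalg.svd(P[:,:2]-P[:,:2].mean(0));print(np.degrees(np.arctan2(vt[0,1],vt[0,0])))
E
```

```text
plate -6.183504238260959 [0.728 0.154 0.01 ] [0.525 0.176 0.01 ]
[0.509 0.167 0.235]
[0.453 0.169 0.235]
handle 1070 [0.49  0.165 0.241] [0.459 0.155 0.234] [0.519 0.176 0.245]
174.05040461525675
```

View pics/w8c.png

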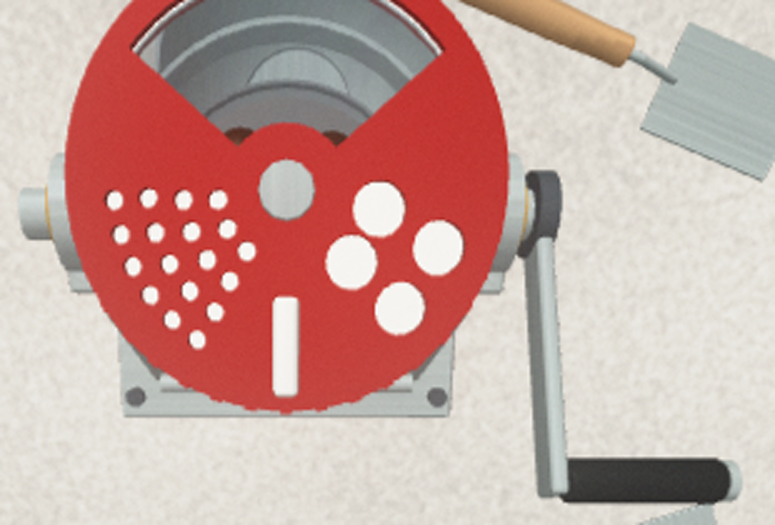

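carry_out(
  targets=[
    [[0,0,-0.94,0,0,0,0],[0,0,-0.94,0,0,0,0],[0,0,-0.94,0,0,0,0],[0,0,-0.94,0,0,0,0],[0,0,-0.94,0,0,0,0],[0,0,-0.94,0,0,0,0],[0,0,-0.94,0,0,0,0],[0,0,-0.94,0,0,0,0],[0,0,-0.94,0,0,0,0],[0,0,-0.94,0,0,0,0],[0,0,-0.94,0,0,0,0],[0,0,-0.9,0,0,0,0],[0,0,0,-0.9,0,0,0],[0,0,0,-0.9,0,0,0],[0,0,0,-0.9,0,0.5,0],[0,0,0,-0.9,0,0.5,0],[0,0,0,-0.9,0,0.5,0],[0,0,0,-0.9,0,0.5,0],[0,0,0,0,0,0,0]],
  ],
)

```text
t: 26.1
eef_pos: [0.4874, 0.1646, 0.4655]
ee_rot: [3.141, 0.001, -0.108]
force: [1.2, -0.1, -0.7]
width: 0.0441
```

```bash
python3 - <<'E'
from h import *
plan([.4845,.1668,.2347],Rt(np.radians(-6.1)))
E
```

```text
t 26.1 tcp [0.484 0.167 0.394] turn [ 0.001  0.005 -0.008] shift new [-0.125 -0.075  2.861] shift old [-0.123 -0.075  2.861]
```

carry_out(
  targets=[
    [[0,0,0,-0.1,-0.08,0.7,0],[0,0,0,0,0,0.8,0],[0,0,0,0,0,0.8,0],[0,0,0,0,0,0.56,0],[0,0,0,0,0,0,0],[0,0,0,0,0,0,-1],[0,0,0,0,0,0,-1],[0,0,0,0,0,0,-1],[0,0,0,0,0,0,-1]],
  ],
  squeeze=25,
)

```text
t: 27.22
eef_pos: [0.4864, 0.1666, 0.3948]
ee_rot: [3.14, -0.0, -0.108]
force: [1.2, -4.5, 1.9]
width: 0.0171
```

```bash
python3 - <<'E'
from h import *
s=arm.get_state(); print(s["t"],s["eef_pos"],s["force"],s["width"])
th=np.arange(0,132.1,8); th=np.append(th[:-1],131.8)
a=np.radians(66-th); y=.11*np.sin(a); z=.11*np.cos(a)
# tool y = -stand y ; tool z = -up
print(np.c_[th[1:],-np.diff(y)/.025,-np.diff(z)/.025])
E
```

```text
27.225 [0.486 0.167 0.395] [ 1.229 -4.513  1.857] 0.017078439769165385
[[  8.      0.288  -0.542]
 [ 16.      0.361  -0.497]
 [ 24.      0.426  -0.442]
 [ 32.      0.484  -0.378]
 [ 40.      0.532  -0.307]
 [ 48.      0.569  -0.23 ]
 [ 56.      0.596  -0.149]
 [ 64.      0.61   -0.064]
 [ 72.      0.613   0.021]
 [ 80.      0.605   0.107]
 [ 88.      0.584   0.19 ]
 [ 96.      0.552   0.269]
 [104.      0.509   0.343]
 [112.      0.456   0.411]
 [120.      0.395   0.47 ]
 [131.8     0.454   0.783]]
```

carry_out(
  targets=[
    [[0,0,0,0,0.29,-0.54,-1],[0,0,0,0,0.36,-0.5,-1],[0,0,0,0,0.43,-0.44,-1],[0,0,0,0,0.48,-0.38,-1],[0,0,0,0,0.53,-0.31,-1],[0,0,0,0,0.57,-0.23,-1],[0,0,0,0,0.6,-0.15,-1],[0,0,0,0,0.61,-0.06,-1]],
  ],
  squeeze=25,
)

```text
t: 28.22
eef_pos: [0.476, 0.0713, 0.4599]
ee_rot: [-3.139, -0.001, -0.108]
force: [5.5, 3.7, -11.1]
width: 0.0174
```

```bash
cat > tilt.py <<'E'
from h import *
s=arm.get_state(); h=np.radians(-6.1); ey=np.array([-np.sin(h),np.cos(h)])
v=s["eef_pos"][:2]-[.613,.052]; y=v@ey; z=s["eef_pos"][2]-.1593-.19
print(s["t"],"y",y,"z",z,"r",np.hypot(y,z),"tilt deg",66-np.degrees(np.arctan2(y,z)),s["force"],s["width"],"x",v@np.array([np.cos(h),np.sin(h)]))
E
python3 tilt.py; python3 - <<'E'
from h import *
p,d=arm.grab_frame("scene"); cv2.imwrite("pics/s9.png",cv2.resize(p[130:280,180:360,::-1],None,fx=4,fy=4,interpolation=2))
E
```

```text
28.225 y 0.004587946238061195 z 0.11061539947822446 r 0.11071050470669222 tilt deg 63.62492949555503 [  5.505   3.711 -11.123] 0.017442391552438066 x -0.13826022559152049
```

View pics/s9.png

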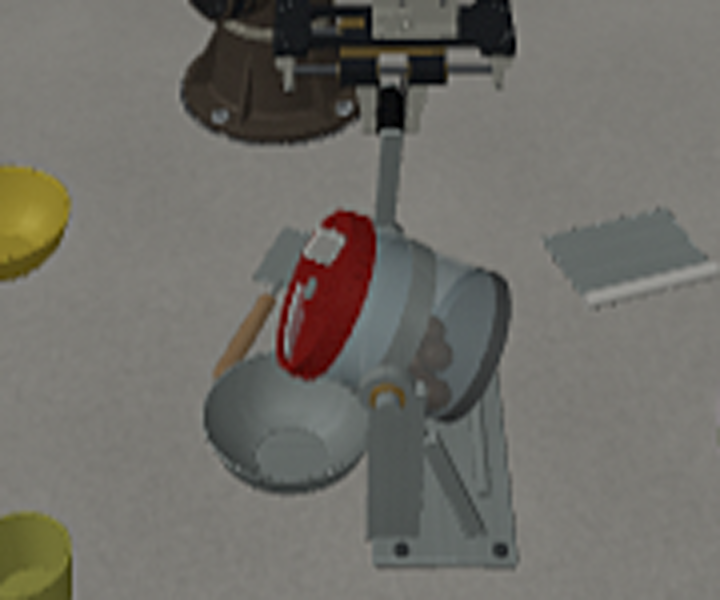

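carry_out(
  targets=[
    [[0,0,0,0,0.61,0.02,-1],[0,0,0,0,0.6,0.11,-1],[0,0,0,0,0.58,0.19,-1],[0,0,0,0,0.28,0.12,-1],[0,0,0,0,0.27,0.14,-1],[0,0,0,0,0.26,0.16,-1],[0,0,0,0,0.25,0.18,-1],[0,0,0,0,0.23,0.2,-1],[0,0,0,0,0.23,0.21,-1],[0,0,0,0,0.2,0.23,-1],[0,0,0,0,0.2,0.24,-1],[0,0,0,0,0.15,0.25,-1],[0,0,0,0,0.15,0.25,-1],[0,0,0,0,0.13,0.25,-1],[0,0,0,0,0,0,-1],[0,0,0,0,0,0,-1],[0,0,0,0,0,0,-1]],
  ],
)

```text
t: 30.4
eef_pos: [0.465, -0.0326, 0.3955]
ee_rot: [3.139, 0.0, -0.108]
force: [4.8, -5.1, -2.8]
width: 0.0173
```

```bash
python3 tilt.py; python3 - <<'E'
from h import *
p,d=arm.grab_frame("scene"); cv2.imwrite("pics/s10.png",cv2.resize(p[130:280,180:360,::-1],None,fx=4,fy=4,interpolation=2))
E
```

```text
30.4 y -0.09989042627182752 z 0.04616322275576734 r 0.11004153941110605 tilt deg 131.19651844075895 [ 4.836 -5.061 -2.759] 0.01726636261173296 x -0.13817862974008518
```

View pics/s10.png

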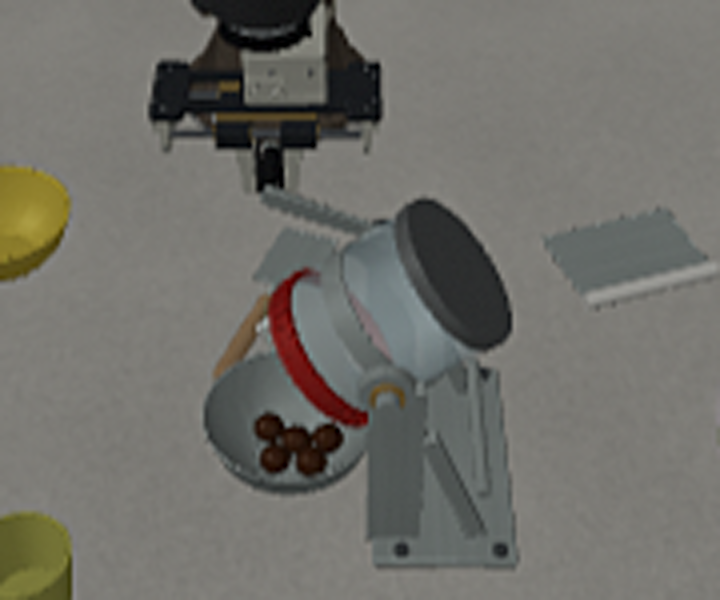

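carry_out(
  targets=[
    [[0,0,0,0,-0.45,-0.78,-1],[0,0,0,0,-0.4,-0.47,-1],[0,0,0,0,-0.46,-0.41,-1],[0,0,0,0,-0.51,-0.34,-1],[0,0,0,0,-0.55,-0.27,-1],[0,0,0,0,-0.58,-0.19,-1],[0,0,0,0,-0.6,-0.11,-1],[0,0,0,0,-0.61,-0.02,-1],[0,0,0,0,-0.61,0.06,-1],[0,0,0,0,-0.6,0.15,-1],[0,0,0,0,-0.57,0.23,-1],[0,0,0,0,-0.53,0.31,-1],[0,0,0,0,-0.48,0.38,-1],[0,0,0,0,-0.43,0.44,-1],[0,0,0,0,-0.36,0.5,-1],[0,0,0,0,-0.25,0.45,-1],[0,0,0,0,0,0,-1]],
  ],
)

```text
t: 32.58
eef_pos: [0.4865, 0.1663, 0.396]
ee_rot: [3.138, 0.001, -0.108]
force: [7.1, -3.2, -6.0]
width: 0.0171
```

```bash
python3 tilt.py
```

```text
32.575 y 0.10023621369854353 z 0.04665733085418472 r 0.11056312703183166 tilt deg 0.9607438999496907 [ 7.105 -3.156 -5.979] 0.017057982050635922 x -0.13792553357149173
```

carry_out(
  targets=[
    [[0,0,0,0,-0.03,0.08,-1],[0,0,0,0,-0.03,0.08,-1],[0,0,0,0,-0.03,0.08,-1],[0,0,0,0,0,0,-1]],
  ],
)

```text
t: 33.08
eef_pos: [0.4865, 0.1672, 0.3942]
ee_rot: [3.137, -0.001, -0.108]
force: [-6.5, -10.3, 22.5]
width: 0.0176
```

carry_out(
  targets=[
    [[0,0,0,0,0,0,0],[0,0,0,0,0,0,0],[0,0,0,0,0,0,0],[0,0,0,0,0,-0.5,0],[0,0,0,0,0,-1,0],[0,0,0,0,0,-1,0],[0,0,0,0,0,-1,0],[0,0,0,0,-0.5,-1,0],[0,0,0,0,-1,-1,0],[0,0,0,0,-1,0,0],[0,0,0,0,0,0,0]],
  ],
)

```text
t: 34.45
eef_pos: [0.4934, 0.2328, 0.5286]
ee_rot: [3.141, 0.001, -0.107]
force: [-0.4, -1.1, -0.5]
width: 0.0436
```

```bash
python3 - <<'E'
from h import *
p,d=arm.grab_frame("scene"); cv2.imwrite("pics/s11.png",cv2.resize(p[130:280,140:400,::-1],None,fx=3,fy=3,interpolation=2))
p,d=arm.grab_frame("top"); cv2.imwrite("pics/t11.png",cv2.resize(p[90:300,100:390,::-1],None,fx=2.7,fy=2.7,interpolation=2))
m=arm.camera_model("top")
C=cloud(m,d)
s=(abs(C[...,2]-.24)<.03)&(p.max(-1)<70)&(abs(C[...,0]-.49)<.05)&(abs(C[...,1]-.165)<.03); P=C[s]
if s.sum(): print("handle",s.sum(),P.mean(0),P.max(0))
hsv=cv2.cvtColor(p,cv2.COLOR_RGB2HSV)
red=((hsv[...,0]<8)|(hsv[...,0]>172))&(hsv[...,1]>130)&(abs(C[...,2]-.2575)<.02)
P=C[red]; A=np.c_[P[:,:2]-P[:,:2].mean(0),np.ones(len(P))]; print("cap plane slopes/height",np.linalg.lstsq(A,P[:,2],rcond=None)[0])
print(arm.get_state()["t"],arm.get_state()["force"])
E
```

```text
handle 137 [0.486 0.167 0.242] [0.516 0.178 0.247]
cap plane slopes/height [0.004 0.001 0.257]
34.55 [-0.192  0.418  0.127]
```

View pics/s11.png

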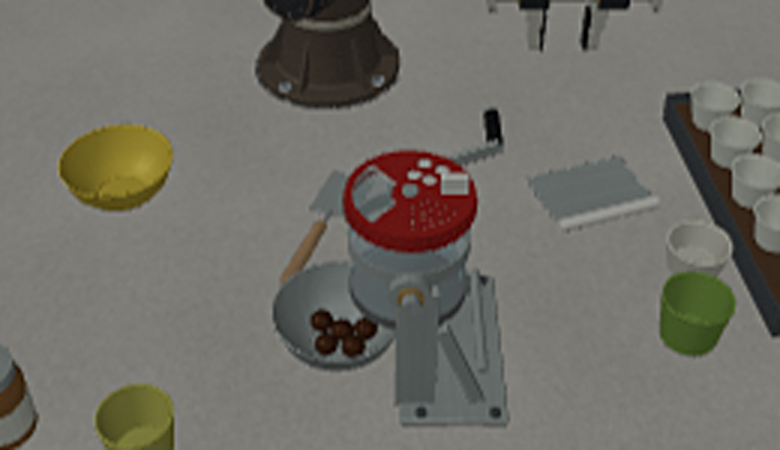

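View pics/t11.png

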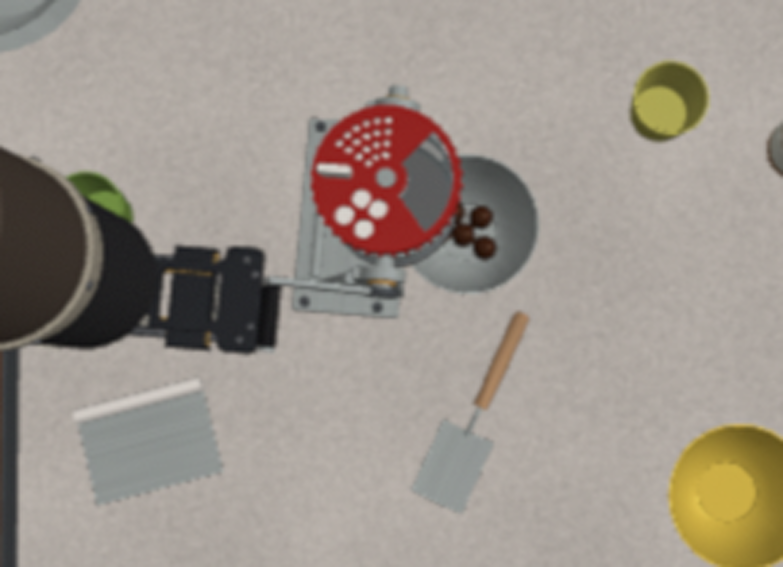

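```bash
python3 -c "
from station import arm
print(arm.job_done())"
```

```text
the job is handed in; nothing more can be done
None
```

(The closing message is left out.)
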